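# Find the logger's concealed battery-hatch catch by feel and press it

### The job

Release the battery hatch of the data logger on the lab bench: one of the four look-alike sunken grey discs in its flat panel is the concealed catch, the others are rigid blanks. Feel across them with the fingertips, pressing gently, until you find the one that gives, press that one fully home so that the hatch pops ajar, and then move clear. Do not touch the hatch itself, and leave the brass weight on the panel and the things around the logger where they stand.

Things in the scene. Friction and masses are not known exactly. Their poses are not given: they have to be found in the camera images.
- logger: low data logger fixed to the bench, 240 (its x) x 280 (its y) x 50 mm high; origin at the centre of its underside, z up, -x edge nearest the robot. The near part of its top, x = -120 to +20 mm, is a flat aluminium panel 50 mm above the bench.
- disc_row (a point): middle of the row of four wells, level with the panel top; axes as the logger's. Wells of 48 mm diameter (room for a shut pair of fingers) have their centres at y = -99, -33, +33, +99 mm from here. Each holds a grey disc, 45 mm diameter, its top 2 mm below the panel. All look alike: three are rigid blanks, one is the release catch, in a different well every time; only touch tells.
- hatch_near (a point): middle of the near edge of the white battery hatch, flush with the logger's top (fixed point; it does not rise). The hatch is a flap 136 mm wide (y) that reaches 78 mm from here to its hinge at the far (+x) edge.
- catch (a joint): how far the release disc is pressed down, m: 0 untouched, 0.008 fully home (its top then 10 mm below the panel, 40 mm above the bench). It gives at about 5 N, travels straight down, meets a hard stop at the end and stays where it is left. The blanks do not move.
- hatch (a joint): opening angle of the battery hatch, rad: 0 flush and shut; it rises in step with the catch, to 0.35 when the catch is fully home (its near edge then 27 mm up), and stays ajar with it.
- weight: small brass knobbed balance weight, 24 mm diameter, 34 mm tall, standing on the near margin of the logger's aluminium panel; origin at the centre of its underside
- beaker: glass beaker, 66 mm diameter, 85 mm tall, on the bench to the logger's left; origin at the centre of its underside
- bottle: white plastic bottle, 62 mm diameter, 150 mm tall, on the bench left of the logger; origin at the centre of its underside
- stopper: black rubber stopper, 38 mm diameter at its top, 30 mm tall, on the bench left of the logger; origin at the centre of its underside
- spatula: laboratory spatula, 180 mm long, lying on the bench right of the logger; origin on its underside, long axis x
- slides: small carton, 80 x 55 x 35 mm, on the bench right of the logger; origin at the centre of its underside
- dish: shallow glass dish, 90 mm diameter, 16 mm tall, on the bench right of the logger; origin at the centre of its underside

How it is judged:
By the outcome, as a careful person would: the job done as asked, in the order asked, and still so for the second after the job is handed in, with the robot touching nothing.
It also fails if it takes over 48 s, if anything falls off the work surface, if the arm or the gripper's body presses on something with over 40 N, if the wrist force passes 120 N, or if a joint passes its speed limit or range.

### The arm

A 6-joint arm with a two-finger parallel gripper is mounted at the origin on the work surface. World frame = base frame: x ahead of the robot, y to its left, z up, the work surface at z = 0. Lengths are in m, angles in rad, forces in N, time in s.
With the tool pointing down it reaches from about 0.25 to 0.725 m from the base axis. Payload 9.7 kg.
Tool frame: the origin (TCP) lies midway between the tips of the shut fingers; the grasp point (between the pads) lies 19 mm behind it; z points along the fingers, y is the line along which they close (so a half turn about z gives the same grasp; the last joint's range is limited). The gripper opens to 85 mm and grips with 20 to 120 N. Pads are 22 mm wide; open, the fingers measure 114 mm over their backs; the gripper's body (76 mm by 85 mm) begins 54 mm behind the grasp point. The pads swing forward as they close: fully open they stand 13 mm farther back than shut.
Start: joints at [-1.344, 0.087, 0.176, 1.66, 0, 1.571], TCP at [0.124, -0.536, 0.205] pointing down, gripper open.
Joint ranges: [-3.13, 3.13], [-0.85, 1.81], [-1.15, 1.24], [-2.2, 2.28], [-1.44, 1.52], [-3.14, 3.14]. Speed limits (rad/s): [2.22, 2.22, 2.57, 3.14, 3.14, 3.14].

### API

Orientations are given as a unit quaternion [w, x, y, z].
In Python, from bench import bot gives the robot as it stands.
- The arm moves only by the tool apply_moves, never from a script. Its arguments are lists of equal length, an entry for each row: "delta_pos": the shift along the world's x, y, z in cm, a list of three; "rot": the turn, a rotation vector about the world's x, y, z in degrees, a list of three; "claw": the opening, from -1 (shut) to 1 (fully open). A call has 1 to 5 rows; each row shifts and turns the commanded pose from where the row before left it; what a row does not reach is not made up. A row lasts 1/10 s, in which the tool goes at most 50 mm and 8.59 degrees, less where a joint would pass 70% of its speed; a pose out of reach is approached as far as the arm can. A call is refused whole if a number of a shift passes 5 or a number of a turn 8.59, either way. A call with a gripper value outside its range is refused whole. The fingers move at their own pace and stop on an object; "grip_force" is the grip in N (left out, the last holds). Time passes only in rows, so rows that do not move let the fingers close. It gives the time, the measured TCP pose, the force, the opening and the grip force at its end, in the units of the state.
- bot.get_obs(): the state, without advancing time (a new reading comes with each control period).
- bot.get_image(name): name is "side" or "top" or "wrist"; returns (picture, depth): 420x560x3 uint8, red, green, blue; 420x560 float32, m along the optical axis (not along the pixel's ray), 0 where there is no reading.
- bot.get_calibration(name): a dict with "fx", "fy", "cx", "cy" (pixels), "distortion" ([k1, k2, p1, p2, k3] as OpenCV has them; the pictures are not rectified), "R" (3x3) and "t" (3): a world point X has camera coordinates R X + t. Camera axes: x right, y down, z forward; pixel columns grow to the right and rows downward; lengths in m; the calibration is good to about 2 mm. A picture is of the moment at which its call begins: read the wrist's pose just before it. get_calibration takes no time and is no camera call; for the wrist camera it gives the pose at the moment of the call.
- bot.close_job(): hands the job in; it is judged then, once.
Trained networks look in the newest picture that a camera, given by its name, has taken for a name from the list of things; names that differ only in an ending like _2 or _b are one class to them, and where a whole thing is asked for, a point or a joint stands for the part that bears it (a point fixed in the world has none). Each returns a list of dicts, best first, with "confidence" (0 to 1); they miss things now and then, are a little off and sometimes report something else, mostly with a low value. They report only what shows in the picture. A call takes as long as a camera call.
- bot.boxes_of(target, camera): "position" ([x, y, z] in m, in the coordinates of the camera as it stood for that picture, good to about 4 mm: the middle of the surface that is visible of it).
- bot.regions_of(target, camera): "mask" (420x560 bool, what is visible of it).
- bot.spot_point(target, camera): "position" ([x, y, z] in m, in the coordinates of the camera as it stood for that picture, good to about 4 mm: a listed point, or the origin of a listed thing).
The state is a dict: "time_s": time; "qpos": joint angles; "dq": joint speeds; "joint_efforts": joint torques, N m; "tool_pos": TCP position; "orientation": TCP orientation; "force": force on the tool from outside, world axes, zero at the start; "wrist_torque": the same for the moment, N m; "width": finger opening in m; "finger_force": force on a finger pad.
Only numpy, scipy, OpenCV 4.12 (cv2) and the standard library are available. Lean on these libraries where they do the work, as an engineer would, in place of code of your own. Each camera call takes 0.05 s, during which the arm holds its last target. There are 200 camera calls.

## Working session

There is one attempt and no reset: what is moved stays moved. The work goes in short steps, Python scripts to look and compute and a tool call to move; the robot and the scene stay as the last step left them, time stands still between calls to the robot, and variables do not carry over. Pictures are saved under pics/ and viewed, at most 10 in all, crops included, and the job is handed in when it is done.

Besides the shell and the picture viewer there is one more tool, called after "Emit:" as name(argument=value, ...) on one line, values as JSON. apply_moves: Moves the arm, as the interface text tells. Its arguments: {"type":"object","properties":{"delta_pos":{"type":"array"},"rot":{"type":"array"},"claw":{"type":"array"},"grip_force":{"type":"number"}},"required":["delta_pos","rot","claw"]}

```bash
mkdir -p pics; cat > h.py <<'E'
import numpy as np,cv2
from bench import bot
def world(cam,p):
    c=bot.get_calibration(cam);return np.array(c["R"]).T@(np.array(p)-np.array(c["t"]))
def snap(cam,f):
    im,d=bot.get_image(cam);cv2.imwrite("pics/"+f,im[:,:,::-1]);return im,d
E
python3 - <<'E'
from h import *
o=bot.get_obs();print(o["time_s"],o["tool_pos"],o["orientation"],o["force"],o["width"])
for cam in("top","side"):
    snap(cam,cam+"0.png")
    for n in("disc_row","hatch_near","logger","weight"):
        for r in bot.spot_point(n,cam)[:2]:print(cam,n,round(r["confidence"],2),world(cam,r["position"]).round(4))
    if cam=="top":
      for n in("beaker","bottle","slides","stopper"):
        for r in bot.spot_point(n,cam)[:1]:print(cam,n,round(r["confidence"],2),world(cam,r["position"]).round(4))
print(bot.get_obs()["time_s"])
E
```

```text
0.0 [ 0.12360021 -0.53567692  0.2040727 ] [-6.57484147e-04  9.93577422e-01  1.13152407e-01 -7.98546949e-05] [ 0.22476397  0.70606914 -0.30371841] 0.08517951174847097
top disc_row 0.79 [0.5492 0.076  0.0469]
top hatch_near 0.74 [0.6191 0.0657 0.0494]
top logger 0.94 [0.592  0.0666 0.004 ]
top weight 0.52 [0.4875 0.0436 0.0544]
top beaker 0.6 [6.268e-01 2.681e-01 3.000e-04]
top bottle 0.86 [ 7.501e-01  3.391e-01 -1.000e-04]
top slides 0.84 [ 0.5343 -0.2354  0.0048]
top stopper 0.6 [0.5353 0.294  0.0007]
side disc_row 0.64 [0.5516 0.0783 0.0509]
side disc_row 0.48 [ 0.4319 -0.1514  0.0041]
side hatch_near 0.91 [0.6205 0.0619 0.0434]
side hatch_near 0.47 [ 0.4292 -0.1512  0.0015]
side logger 0.91 [ 0.5955  0.071  -0.0017]
side weight 0.46 [0.4888 0.0465 0.048 ]
0.7
```

View pics/top0.png

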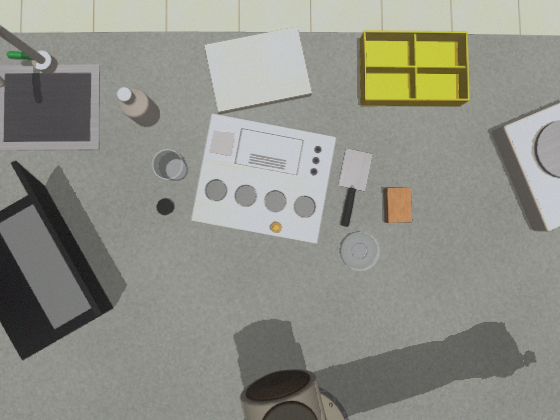

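The top view shows the discs at about (216,190), (246,195), (275,201) and (305,206), with the brass weight at (276,227) just in front of the third disc. Next I'll fit the disc centres.

```bash
python3 - <<'E'
from h import *
im=cv2.imread("pics/top0.png");c=bot.get_calibration("top")
K=np.array([[c["fx"],0,c["cx"]],[0,c["fy"],c["cy"]],[0,0,1]]);R=np.array(c["R"]);t=np.array(c["t"])
def pw(uv,z):
    p=cv2.undistortPoints(np.array([[uv]],float),K,np.array(c["distortion"]))[0,0]
    d=R.T@np.array([p[0],p[1],1]);o=-R.T@t;return o+d*(z-o[2])/d[2]
g=cv2.cvtColor(im,cv2.COLOR_BGR2GRAY);P=[]
for u,v in((216,190),(246,195),(275,201),(305,206)):
    w=g[v-16:v+17,u-16:u+17];th,b=cv2.threshold(w,0,255,cv2.THRESH_BINARY_INV|cv2.THRESH_OTSU)
    n,l,s,ce=cv2.connectedComponentsWithStats(b);k=l[16,16]
    uv=ce[k]+[u-16,v-16];p=pw(uv,.049);P.append(p);print(uv.round(1),s[k][4],p.round(4))
P=np.array(P);print(np.linalg.norm(np.diff(P,axis=0),axis=1),P.mean(0))
d=P[0]-P[3];print("yaw",np.degrees(np.arctan2(-d[0],d[1])))
print("weight top",pw((276,227),.084))
E
```

```text
[215.5 189.7] 394 [0.5695 0.1742 0.049 ]
[245.1 195.2] 395 [0.5567 0.1094 0.049 ]
[274.9 200.6] 385 [0.5444 0.0442 0.049 ]
[304.4 206.4] 395 [ 0.5311 -0.0209  0.049 ]
[0.06600023 0.06641256 0.06641914] [0.55042286 0.07670422 0.049     ]
yaw -11.132790173102004
weight top [0.48656349 0.04263231 0.084     ]
```

View pics/side0.png

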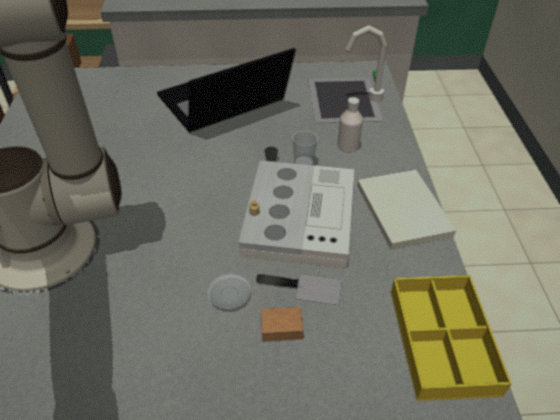

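Spacing is 66 mm and yaw about -11°, consistent with the description. The side view confirms the layout: weight at (254,208), discs between (287,174) and (275,232). Moving to the rightmost disc with the fingers shut.

Emit:
apply_moves(delta_pos=[[2.7, 3.4, -0.4], [2.7, 3.4, -0.4], [2.7, 3.4, -0.4], [2.7, 3.4, -0.4], [2.7, 3.4, -0.4]], rot=[[0, 0, 0], [0, 0, 0], [0, 0, 0], [0, 0, 0], [0, 0, 0]], claw=[-1, -1, -1, -1, -1])

```text
time_s: 1.2
tool_pos: [0.2594, -0.3645, 0.1847]
orientation: [0.0, 0.994, 0.113, 0.0]
force: [1.1, -0.3, -0.4]
width: 0.0125
finger_force: 0.0
```

Emit:
apply_moves(delta_pos=[[2.7, 3.4, -0.4], [2.7, 3.4, -0.4], [2.7, 3.4, -0.4], [2.7, 3.4, -0.4], [2.7, 3.4, -0.4]], rot=[[0, 0, 0], [0, 0, 0], [0, 0, 0], [0, 0, 0], [0, 0, 0]], claw=[-1, -1, -1, -1, -1])

```text
time_s: 1.7
tool_pos: [0.3945, -0.1943, 0.1649]
orientation: [0.0, 0.994, 0.113, 0.0]
force: [0.0, -0.7, 0.9]
width: -0.0006
finger_force: 0.0
```

Emit:
apply_moves(delta_pos=[[2.7, 3.4, -0.4], [2.7, 3.4, -0.4], [2.7, 3.4, -0.4], [2.7, 3.4, -0.4], [0, 0, 0]], rot=[[0, 0, 0], [0, 0, 0], [0, 0, 0], [0, 0, 0], [0, 0, 0]], claw=[-1, -1, -1, -1, -1])

```text
time_s: 2.2
tool_pos: [0.5035, -0.0564, 0.1476]
orientation: [-0.001, 0.993, 0.115, -0.0]
force: [-1.4, -0.9, 0.6]
width: -0.0001
finger_force: 0.0
```

Emit:
apply_moves(delta_pos=[[1.4, 1.8, -1.5], [1.4, 1.8, -1.5], [0, 0, -1.5], [0, 0, 0]], rot=[[0, 0, 0], [0, 0, 0], [0, 0, 0], [0, 0, 0]], claw=[-1, -1, -1, -1])

```text
time_s: 2.6
tool_pos: [0.5283, -0.0241, 0.1016]
orientation: [-0.0, 0.994, 0.113, -0.002]
force: [-0.7, 0.3, 0.8]
width: 0.0002
finger_force: 0.0
```

```bash
python3 - <<'E'
from h import *
o=bot.get_obs();print(o["tool_pos"],o["force"])
snap("wrist","w1.png");c=bot.get_calibration("wrist")
for n in("disc_row","hatch_near","weight"):
    for r in bot.spot_point(n,"wrist")[:2]:print(n,round(r["confidence"],2),world("wrist",r["position"]).round(4))
K=np.array([[c["fx"],0,c["cx"]],[0,c["fy"],c["cy"]],[0,0,1]])
X=np.array([[.5695,.1742,.048],[.5567,.1094,.048],[.5444,.0442,.048],[.5311,-.0209,.048]])
print(cv2.projectPoints(X,cv2.Rodrigues(np.array(c["R"]))[0],np.array(c["t"]),K,np.array(c["distortion"]))[0][:,0].round(0))
E
```

```text
[ 0.52828195 -0.02408626  0.10158977] [-0.68350701  0.33098396  0.7647963 ]
disc_row 0.8 [0.5473 0.0751 0.0519]
hatch_near 0.73 [0.6209 0.0636 0.0577]
hatch_near 0.59 [0.5978 0.0685 0.002 ]
weight 0.87 [0.4886 0.0421 0.0525]
[[ 11.  99.]
 [106. 139.]
 [194. 176.]
 [276. 211.]]
```

View pics/w1.png

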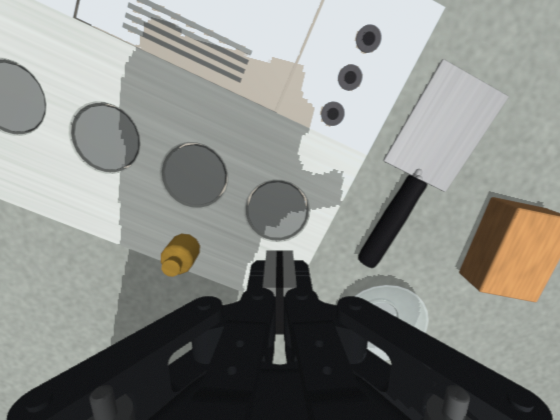

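Projected disc centres match the wrist picture to a pixel or two: the near disc is at (277,210), the weight at (180,255). Descending on disc 4.

Emit:
apply_moves(delta_pos=[[0.3, 0.3, -2.0], [0, 0, -2.0], [0, 0, -0.6], [0, 0, 0]], rot=[[0, 0, 0], [0, 0, 0], [0, 0, 0], [0, 0, 0]], claw=[-1, -1, -1, -1])

```text
time_s: 3.2
tool_pos: [0.5322, -0.0213, 0.0578]
orientation: [-0.0, 0.994, 0.113, -0.0]
force: [-0.2, -0.1, 0.1]
width: -0.0002
finger_force: 0.0
```

Emit:
apply_moves(delta_pos=[[0, 0, -0.3], [0, 0, -0.2], [0, 0, -0.1], [0, 0, 0]], rot=[[0, 0, 0], [0, 0, 0], [0, 0, 0], [0, 0, 0]], claw=[-1, -1, -1, -1])

```text
time_s: 3.6
tool_pos: [0.5328, -0.0209, 0.052]
orientation: [0.0, 0.994, 0.113, 0.0]
force: [-0.1, -0.0, -0.1]
width: -0.0001
finger_force: 0.0
```

Emit:
apply_moves(delta_pos=[[0, 0, -0.1], [0, 0, -0.1], [0, 0, -0.1], [0, 0, 0]], rot=[[0, 0, 0], [0, 0, 0], [0, 0, 0], [0, 0, 0]], claw=[-1, -1, -1, -1])

```text
time_s: 4.0
tool_pos: [0.5326, -0.0209, 0.0486]
orientation: [-0.0, 0.994, 0.113, -0.0]
force: [0.9, -0.3, -0.7]
width: -0.0001
finger_force: 0.0
```

Emit:
apply_moves(delta_pos=[[0, 0, -0.1], [0, 0, 0]], rot=[[0, 0, 0], [0, 0, 0]], claw=[-1, -1])

```text
time_s: 4.2
tool_pos: [0.5326, -0.0209, 0.0477]
orientation: [0.0, 0.994, 0.113, -0.0]
force: [-0.1, -0.1, -0.0]
width: -0.0004
finger_force: 0.0
```

Emit:
apply_moves(delta_pos=[[0, 0, -0.05], [0, 0, -0.05], [0, 0, 0]], rot=[[0, 0, 0], [0, 0, 0], [0, 0, 0]], claw=[-1, -1, -1])

```text
time_s: 4.5
tool_pos: [0.5326, -0.0209, 0.0467]
orientation: [-0.0, 0.994, 0.113, -0.0]
force: [-0.5, 0.1, -0.0]
width: -0.0003
finger_force: 0.0
```

Emit:
apply_moves(delta_pos=[[0, 0, -0.05], [0, 0, 0]], rot=[[0, 0, 0], [0, 0, 0]], claw=[-1, -1])

```text
time_s: 4.7
tool_pos: [0.5326, -0.0209, 0.0462]
orientation: [-0.0, 0.994, 0.113, -0.0]
force: [-0.1, 0.1, 0.8]
width: -0.0001
finger_force: 0.0
```

Emit:
apply_moves(delta_pos=[[0, 0, -0.05], [0, 0, 0]], rot=[[0, 0, 0], [0, 0, 0]], claw=[-1, -1])

```text
time_s: 4.9
tool_pos: [0.5327, -0.0209, 0.0457]
orientation: [-0.0, 0.994, 0.113, -0.0]
force: [-0.1, 1.0, 0.1]
width: 0.0001
finger_force: 0.0
```

Emit:
apply_moves(delta_pos=[[0, 0, -0.05], [0, 0, 0]], rot=[[0, 0, 0], [0, 0, 0]], claw=[-1, -1])

```text
time_s: 5.1
tool_pos: [0.5327, -0.0209, 0.0452]
orientation: [0.0, 0.994, 0.113, -0.0]
force: [0.2, -0.7, -0.2]
width: -0.0
finger_force: 0.0
```

```bash
python3 - <<'E'
from h import *
a,_=bot.get_image("wrist");b,_=bot.get_image("side")
b=cv2.resize(b[130:290,210:400],None,fx=2.6,fy=2.6)
a=cv2.resize(a,(560,420));h=max(a.shape[0],b.shape[0]);s=np.zeros((420,700,3),np.uint8)
s[:,:350]=cv2.resize(a[50:330,60:340],(350,420));s[:,350:]=cv2.resize(b,(350,420))
cv2.imwrite("pics/c1.png",s[:,:,::-1])
E
```

```text
(no output)
```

View pics/c1.png

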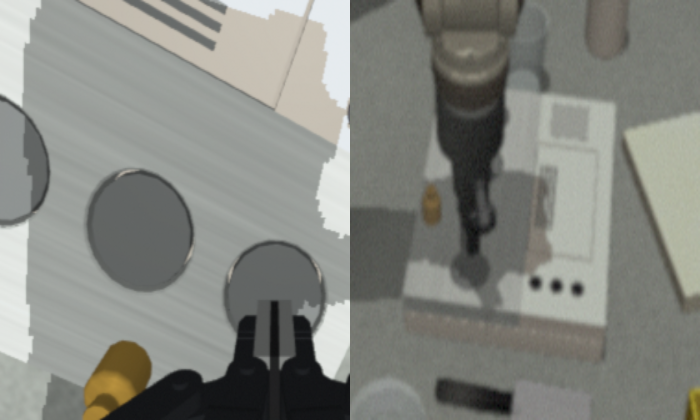

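The fingertips stand over the disc at (275,300), no contact shows yet and the hatch is flush. Going further down in small steps.

Emit:
apply_moves(delta_pos=[[0, 0, -0.05], [0, 0, 0]], rot=[[0, 0, 0], [0, 0, 0]], claw=[-1, -1])

```text
time_s: 5.4
tool_pos: [0.5326, -0.0209, 0.0447]
orientation: [-0.0, 0.994, 0.113, -0.0]
force: [-0.6, -0.1, 0.3]
width: -0.0002
finger_force: 0.0
```

Emit:
apply_moves(delta_pos=[[0, 0, -0.05], [0, 0, 0]], rot=[[0, 0, 0], [0, 0, 0]], claw=[-1, -1])

```text
time_s: 5.6
tool_pos: [0.5326, -0.0209, 0.0442]
orientation: [-0.0, 0.994, 0.113, -0.0]
force: [-0.5, -0.1, 0.3]
width: -0.0002
finger_force: 0.0
```

Emit:
apply_moves(delta_pos=[[0, 0, -0.05], [0, 0, 0]], rot=[[0, 0, 0], [0, 0, 0]], claw=[-1, -1])

```text
time_s: 5.8
tool_pos: [0.5326, -0.0209, 0.0437]
orientation: [-0.0, 0.994, 0.113, -0.0]
force: [0.7, -0.0, 0.3]
width: 0.0002
finger_force: 0.0
```

```bash
cat >> h.py <<'E'
def heights():
    "z of hatch near-edge points and of discs from wrist depth"
    c=bot.get_calibration("wrist");_,d=bot.get_image("wrist")
    K=np.array([[c["fx"],0,c["cx"]],[0,c["fy"],c["cy"]],[0,0,1]]);R=np.array(c["R"]);t=np.array(c["t"])
    ex=np.array([.981,-.193,0]);ey=np.array([.193,.981,0]);o=np.array([.5504,.0767,.049])
    for n,p in dict(hm=o+.085*ex,hr=o+.085*ex-.03*ey,hl=o+.085*ex+.03*ey,panel=o,panel2=o+.03*ex-.02*ey,d1=o+.099*ey,d2=o+.033*ey,d3=o-.033*ey,d4f=o-.099*ey+.015*ex).items():
        u,v=cv2.projectPoints(p[None],cv2.Rodrigues(R)[0],t,K,np.array(c["distortion"]))[0][0,0]
        if not(2<u<557 and 2<v<417): continue
        z=np.median(d[int(v)-2:int(v)+3,int(u)-2:int(u)+3])
        q=cv2.undistortPoints(np.array([[[u,v]]]),K,np.array(c["distortion"]))[0,0]
        print(n,int(u),int(v),(R.T@(np.array([q[0],q[1],1])*z-t)).round(4))
E
python3 - <<'E'
from h import *
heights()
E
```

```text
hm 159 21 [0.6335 0.0597 0.0505]
hr 219 50 [0.6278 0.0306 0.0503]
panel 112 182 [0.5507 0.0763 0.0499]
panel2 164 147 [0.5761 0.051  0.0498]
d2 51 158 [0.5564 0.1098 0.0479]
d3 170 206 [0.5437 0.0446 0.0481]
d4f 289 228 [ 0.5456 -0.0234  0.048 ]
```

The hatch is at 50.4 mm (shut) and the disc at 48 mm, so the tips really are still above it. Continuing down.

Emit:
apply_moves(delta_pos=[[0, 0, -0.05], [0, 0, 0]], rot=[[0, 0, 0], [0, 0, 0]], claw=[-1, -1])

```text
time_s: 6.05
tool_pos: [0.5326, -0.0209, 0.0432]
orientation: [-0.0, 0.994, 0.113, -0.0]
force: [-0.6, 0.1, -0.1]
width: 0.0
finger_force: 0.0
```

Emit:
apply_moves(delta_pos=[[0, 0, -0.05], [0, 0, 0]], rot=[[0, 0, 0], [0, 0, 0]], claw=[-1, -1])

```text
time_s: 6.25
tool_pos: [0.5326, -0.0209, 0.0427]
orientation: [-0.0, 0.994, 0.113, -0.0]
force: [0.1, -0.1, 0.3]
width: -0.0001
finger_force: 0.0
```

Emit:
apply_moves(delta_pos=[[0, 0, -0.05], [0, 0, 0]], rot=[[0, 0, 0], [0, 0, 0]], claw=[-1, -1])

```text
time_s: 6.45
tool_pos: [0.5326, -0.0209, 0.0422]
orientation: [-0.0, 0.994, 0.113, -0.0]
force: [0.4, -0.3, 0.3]
width: -0.0002
finger_force: 0.0
```

```bash
python3 - <<'E'
from h import *
o=bot.get_obs();print(o["time_s"],o["tool_pos"],o["force"],o["joint_efforts"])
a,d=snap("wrist","w2.png");c=bot.get_calibration("wrist")
K=np.array([[c["fx"],0,c["cx"]],[0,c["fy"],c["cy"]],[0,0,1]]);R=np.array(c["R"]);t=np.array(c["t"])
for v in range(215,330,8):
    w=[]
    for u in (270,290):
        q=cv2.undistortPoints(np.array([[[u,v]]],float),K,np.array(c["distortion"]))[0,0]
        w+=list((R.T@(np.array([q[0],q[1],1])*d[v,u]-t)).round(4))
    print(v,*w)
E
```

```text
6.45 [ 0.53262266 -0.02090479  0.04222547] [ 0.35990022 -0.27739023  0.26376182] [ 4.08194155e-04 -4.94841027e+01  4.65265167e+01 -2.07335525e-02
  2.69227985e-04 -1.56004216e-05]
215 0.5515 -0.0108 0.047 0.5539 -0.0219 0.0465
223 0.5473 -0.0118 0.0483 0.5498 -0.0228 0.0481
231 0.5425 -0.0129 0.048 0.5452 -0.0239 0.0485
239 0.538 -0.0139 0.0487 0.5403 -0.0251 0.0481
247 0.5327 -0.015 0.0478 0.5355 -0.0262 0.0484
255 0.5424 -0.0137 0.0781 0.5442 -0.0231 0.0773
263 0.5425 -0.0139 0.0864 0.5449 -0.0226 0.087
271 0.5424 -0.0142 0.0934 0.5445 -0.0225 0.0937
279 0.5424 -0.0144 0.0999 0.5442 -0.0223 0.0999
287 0.5426 -0.0145 0.1062 0.5448 -0.022 0.1069
295 0.5433 -0.0145 0.1127 0.5453 -0.0216 0.1132
303 0.5435 -0.0146 0.1179 0.5452 -0.0215 0.118
311 0.544 -0.0147 0.1231 0.5453 -0.0213 0.1227
319 0.5428 -0.015 0.1256 0.5451 -0.0212 0.1267
327 0.5407 -0.0155 0.1268 0.5438 -0.0214 0.129
```

View pics/w2.png

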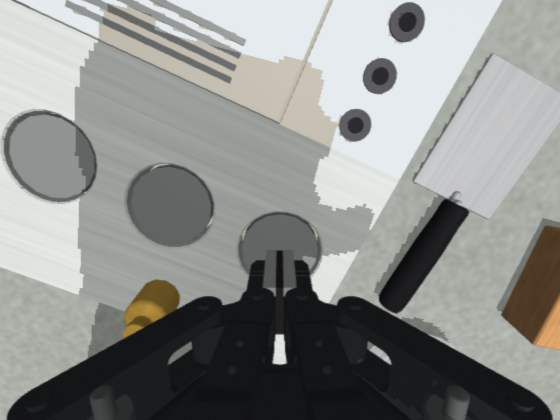

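In this picture the finger front face ends at row ~250, which the depth puts at z≈0.073, about 30 mm above the reported TCP. The disc is visible behind and below it. I'll check this with the other cameras before going on.

```bash
python3 - <<'E'
from h import *
c=bot.get_calibration("wrist");print("wristcam",(-np.array(c["R"]).T@np.array(c["t"])).round(3))
for cam in("side","top"):
    _,d=bot.get_image(cam);c=bot.get_calibration(cam)
    K=np.array([[c["fx"],0,c["cx"]],[0,c["fy"],c["cy"]],[0,0,1]]);R=np.array(c["R"]);t=np.array(c["t"])
    v,u=np.nonzero(d>0);q=cv2.undistortPoints(np.stack([u,v],1)[:,None].astype(float),K,np.array(c["distortion"]))[:,0]
    P=(np.c_[q,np.ones(len(q))]*d[v,u][:,None]-t)@R
    if cam=="side":
        m=(abs(P[:,0]-.5326)<.03)&(abs(P[:,1]+.021)<.03)&(P[:,2]<.16)&(P[:,2]>.053)
        o=np.argsort(P[m][:,2]);print(m.sum());print(P[m][o][::max(1,m.sum()//25)].round(3),np.c_[u,v][m][o][:3])
E
```

```text
wristcam [ 0.607 -0.003  0.211]
227
[[ 0.558 -0.001  0.053]
 [ 0.526 -0.027  0.072]
 [ 0.546 -0.023  0.077]
 [ 0.526 -0.03   0.079]
 [ 0.528 -0.027  0.082]
 [ 0.522 -0.021  0.085]
 [ 0.539 -0.033  0.087]
 [ 0.522 -0.022  0.09 ]
 [ 0.524 -0.028  0.093]
 [ 0.53  -0.033  0.095]
 [ 0.524 -0.027  0.098]
 [ 0.52  -0.016  0.108]
 [ 0.526 -0.038  0.115]
 [ 0.524 -0.038  0.118]
 [ 0.527 -0.051  0.122]
 [ 0.526 -0.037  0.129]
 [ 0.53  -0.036  0.134]
 [ 0.552 -0.03   0.136]
 [ 0.518 -0.019  0.138]
 [ 0.528 -0.042  0.14 ]
 [ 0.526 -0.041  0.142]
 [ 0.515 -0.01   0.144]
 [ 0.52  -0.038  0.148]
 [ 0.532 -0.048  0.152]
 [ 0.524 -0.043  0.156]
 [ 0.53  -0.05   0.16 ]] [[286 224]
 [264 226]
 [266 223]]
```

The side camera agrees: the real tips are about 30 mm above the reported TCP (lowest finger points z≈0.072). I'll trust the measured offset, go down 20 mm, then feel for contact.

Emit:
apply_moves(delta_pos=[[0, 0, -0.8], [0, 0, -0.8], [0, 0, -0.3], [0, 0, 0]], rot=[[0, 0, 0], [0, 0, 0], [0, 0, 0], [0, 0, 0]], claw=[-1, -1, -1, -1])

```text
time_s: 7.0
tool_pos: [0.5322, -0.0209, 0.0224]
orientation: [-0.0, 0.994, 0.113, -0.001]
force: [0.5, 0.4, -0.9]
width: -0.0001
finger_force: 0.0
```

Emit:
apply_moves(delta_pos=[[0, 0, -0.1], [0, 0, -0.1], [0, 0, 0]], rot=[[0, 0, 0], [0, 0, 0], [0, 0, 0]], claw=[-1, -1, -1])

```text
time_s: 7.3
tool_pos: [0.5328, -0.0209, 0.0216]
orientation: [0.0, 0.994, 0.113, 0.0]
force: [-1.2, 0.2, 1.1]
width: -0.0001
finger_force: 1.0
```

Emit:
apply_moves(delta_pos=[[0, 0, -0.1], [0, 0, 0]], rot=[[0, 0, 0], [0, 0, 0]], claw=[-1, -1])

```text
time_s: 7.5
tool_pos: [0.5329, -0.0209, 0.0216]
orientation: [0.0, 0.994, 0.113, 0.001]
force: [-3.8, -0.5, 9.8]
width: 0.0001
finger_force: 5.0
```

```bash
python3 - <<'E'
from h import *
o=bot.get_obs();print(o["force"],o["wrist_torque"])
a,d=bot.get_image("wrist");c=bot.get_calibration("wrist")
cv2.imwrite("pics/w3.png",cv2.resize(a[200:340,200:360],None,fx=4,fy=4)[:,:,::-1])
K=np.array([[c["fx"],0,c["cx"]],[0,c["fy"],c["cy"]],[0,0,1]]);R=np.array(c["R"]);t=np.array(c["t"])
for v in range(240,290,5):
    w=[]
    for u in (255,270,290,302):
        q=cv2.undistortPoints(np.array([[[u,v]]],float),K,np.array(c["distortion"]))[0,0]
        w+=list((R.T@(np.array([q[0],q[1],1])*d[v,u]-t)).round(3))
    print(v,*w)
E
```

```text
[-3.77126676 -0.48485701  9.8299952 ] [0.05172343 0.93359768 0.02703592]
240 0.544 -0.005 0.047 0.546 -0.013 0.048 0.548 -0.022 0.048 0.55 -0.028 0.048
245 0.541 -0.006 0.047 0.543 -0.013 0.048 0.545 -0.023 0.047 0.547 -0.029 0.048
250 0.539 -0.006 0.048 0.542 -0.014 0.051 0.544 -0.023 0.05 0.544 -0.03 0.048
255 0.536 -0.007 0.047 0.543 -0.014 0.058 0.544 -0.023 0.057 0.542 -0.03 0.048
260 0.533 -0.008 0.047 0.542 -0.014 0.062 0.545 -0.023 0.062 0.542 -0.03 0.055
265 0.537 -0.008 0.059 0.543 -0.014 0.068 0.544 -0.023 0.066 0.542 -0.03 0.059
270 0.537 -0.008 0.064 0.542 -0.014 0.071 0.544 -0.023 0.071 0.542 -0.029 0.065
275 0.537 -0.008 0.069 0.543 -0.014 0.076 0.545 -0.022 0.077 0.542 -0.029 0.069
280 0.538 -0.009 0.074 0.543 -0.014 0.08 0.544 -0.022 0.08 0.542 -0.028 0.073
285 0.537 -0.009 0.078 0.543 -0.014 0.084 0.544 -0.022 0.084 0.542 -0.028 0.077
```

View pics/w3.png

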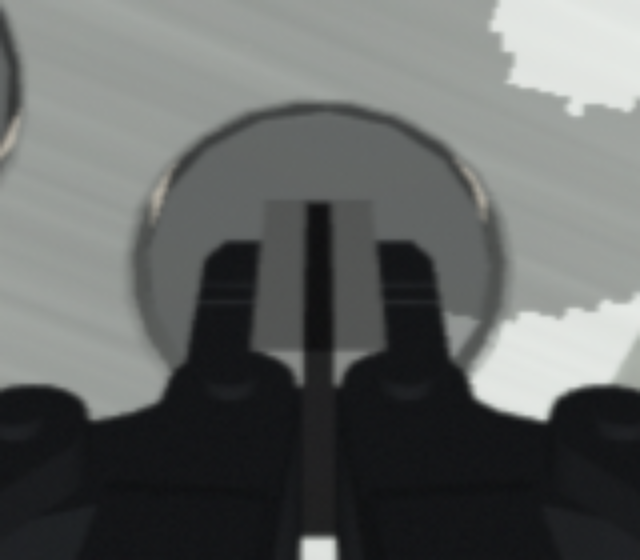

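The tips sit centred in the well on the disc (picture centre (320,210) in the crop). At 9.8 N it did not move, so disc 4 is a blank. On to disc 3.

Emit:
apply_moves(delta_pos=[[0, 0, 1.2], [0.4, 2.2, 0], [0.4, 2.2, 0], [0.4, 2.1, 0], [0, 0, 0]], rot=[[0, 0, 0], [0, 0, 0], [0, 0, 0], [0, 0, 0], [0, 0, 0]], claw=[-1, -1, -1, -1, -1])

```text
time_s: 8.05
tool_pos: [0.5452, 0.046, 0.0329]
orientation: [-0.0, 0.993, 0.114, 0.0]
force: [0.9, -0.4, -0.1]
width: -0.0002
finger_force: 0.0
```

Emit:
apply_moves(delta_pos=[[0, 0, -0.7], [0, 0, -0.3], [0, 0, -0.1], [0, 0, 0]], rot=[[0, 0, 0], [0, 0, 0], [0, 0, 0], [0, 0, 0]], claw=[-1, -1, -1, -1])

```text
time_s: 8.45
tool_pos: [0.5444, 0.0435, 0.0216]
orientation: [-0.0, 0.994, 0.113, -0.0]
force: [-0.9, 0.8, 5.3]
width: 0.0001
finger_force: 2.4
```

Emit:
apply_moves(delta_pos=[[0, 0, -0.1], [0, 0, 0]], rot=[[0, 0, 0], [0, 0, 0]], claw=[-1, -1])

```text
time_s: 8.65
tool_pos: [0.5444, 0.0435, 0.0215]
orientation: [-0.0, 0.994, 0.113, 0.0]
force: [-5.9, 1.0, 13.0]
width: -0.0
finger_force: 6.3
```

Disc 3 took 13 N and did not move, so it is a blank too. On to disc 2, lifting straight up before moving across.

Emit:
apply_moves(delta_pos=[[0, 0, 1.2], [0.4, 2.2, 0], [0.4, 2.2, 0], [0.4, 2.1, 0], [0, 0, 0]], rot=[[0, 0, 0], [0, 0, 0], [0, 0, 0], [0, 0, 0], [0, 0, 0]], claw=[-1, -1, -1, -1, -1])

```text
time_s: 9.15
tool_pos: [0.557, 0.1104, 0.0325]
orientation: [-0.0, 0.994, 0.114, 0.0]
force: [0.1, -0.1, 0.1]
width: 0.0004
finger_force: 0.0
```

Emit:
apply_moves(delta_pos=[[0, 0, -0.7], [0, 0, -0.3], [0, 0, -0.1], [0, 0, 0]], rot=[[0, 0, 0], [0, 0, 0], [0, 0, 0], [0, 0, 0]], claw=[-1, -1, -1, -1])

```text
time_s: 9.55
tool_pos: [0.5564, 0.1082, 0.0216]
orientation: [-0.0, 0.994, 0.113, -0.0]
force: [-2.5, 0.2, 4.9]
width: -0.0004
finger_force: 2.5
```

Emit:
apply_moves(delta_pos=[[0, 0, -0.1], [0, 0, 0]], rot=[[0, 0, 0], [0, 0, 0]], claw=[-1, -1])

```text
time_s: 9.75
tool_pos: [0.5564, 0.1082, 0.0215]
orientation: [-0.0, 0.994, 0.113, 0.0]
force: [-5.8, 0.3, 12.2]
width: -0.0001
finger_force: 6.2
```

Disc 2 is rigid at 12 N. On to disc 1.

Emit:
apply_moves(delta_pos=[[0, 0, 1.2], [0.4, 2.2, 0], [0.4, 2.2, 0], [0.5, 2.1, 0], [0, 0, 0]], rot=[[0, 0, 0], [0, 0, 0], [0, 0, 0], [0, 0, 0], [0, 0, 0]], claw=[-1, -1, -1, -1, -1])

```text
time_s: 10.25
tool_pos: [0.575, 0.1569, 0.0319]
orientation: [-0.007, 0.992, 0.129, -0.001]
force: [-0.3, 0.1, -0.8]
width: 0.0004
finger_force: 0.0
```

Emit:
apply_moves(delta_pos=[[0, 0, -0.7], [0, 0, -0.3], [0, 0, -0.1], [0, 0, 0]], rot=[[0, 0, 0], [0, 0, 0], [0, 0, 0], [0, 0, 0]], claw=[-1, -1, -1, -1])

```text
time_s: 10.65
tool_pos: [0.5747, 0.1557, 0.0232]
orientation: [-0.007, 0.992, 0.129, 0.0]
force: [-4.2, -0.9, 15.6]
width: 0.0
finger_force: 7.9
```

Emit:
apply_moves(delta_pos=[[0, 0, -0.1], [0, 0, 0]], rot=[[0, 0, 0], [0, 0, 0]], claw=[-1, -1])

```text
time_s: 10.85
tool_pos: [0.5748, 0.1557, 0.023]
orientation: [-0.007, 0.992, 0.129, 0.0]
force: [-6.7, -0.2, 21.5]
width: 0.0003
finger_force: 10.7
```

The arm stopped about 18 mm short in y and pressed on the panel rim. Lifting, then checking which joint limits it.

Emit:
apply_moves(delta_pos=[[0, 0, 2.0], [0, 0, 1.0], [0, 0, 0]], rot=[[0, 0, 0], [0, 0, 0], [0, 0, 0]], claw=[-1, -1, -1])

```text
time_s: 11.15
tool_pos: [0.575, 0.1557, 0.0515]
orientation: [-0.007, 0.992, 0.129, 0.0]
force: [0.0, 0.0, -0.4]
width: 0.0001
finger_force: 0.0
```

```bash
python3 - <<'E'
from h import *
o=bot.get_obs();print(o["qpos"].round(3) if hasattr(o["qpos"],"round") else o["qpos"],o["tool_pos"],o["orientation"],o["force"])
E
```

```text
[ 0.257  0.189 -0.007  1.373  0.014  3.141] [0.57500013 0.15572766 0.05148848] [-7.19101474e-03  9.91662260e-01  1.28663291e-01  9.62923632e-05] [ 0.02348243  0.04390704 -0.43214938]
```

Joint 6 is at its limit (3.141). I'll turn the tool +12° about z and then move on to disc 1.

Emit:
apply_moves(delta_pos=[[0, 0, 0], [0, 0, 0], [0, 0, 0]], rot=[[0, 0, 6], [0, 0, 6], [0, 0, 0]], claw=[-1, -1, -1])

```text
time_s: 11.45
tool_pos: [0.5738, 0.1556, 0.049]
orientation: [-0.007, 0.973, 0.232, -0.002]
force: [1.5, 0.5, -0.8]
width: 0.0
finger_force: 0.0
```

Emit:
apply_moves(delta_pos=[[-0.2, 0.9, 0], [-0.3, 0.9, -0.7], [0, 0, 0]], rot=[[0, 0, 0], [0, 0, 0], [0, 0, 0]], claw=[-1, -1, -1])

```text
time_s: 11.75
tool_pos: [0.5682, 0.1751, 0.0418]
orientation: [-0.007, 0.973, 0.232, -0.003]
force: [-0.1, -0.6, 0.3]
width: 0.0002
finger_force: 0.0
```

```bash
python3 - <<'E'
from h import *
o=bot.get_obs();print(o["time_s"],o["qpos"],o["tool_pos"],o["force"])
a,d=bot.get_image("wrist");cv2.imwrite("pics/w4.png",a[:,:,::-1]);heights()
E
```

```text
11.75 [ 0.29133454  0.19608803 -0.01705166  1.36204801  0.01440191  2.96498995] [0.56820304 0.17506859 0.04182758] [-0.07401608 -0.55158681  0.28341799]
hm 512 240 [0.6338 0.0619 0.0508]
hr 545 270 [0.6281 0.0323 0.0503]
hl 476 209 [0.6396 0.0908 0.0505]
panel 404 337 [0.5965 0.1456 0.1345]
panel2 462 323 [0.5763 0.0522 0.05  ]
d1 281 249 [0.5695 0.1738 0.0489]
d2 366 310 [0.593  0.153  0.1215]
d3 440 364 [0.5995 0.1406 0.1448]
d4f 525 399 [0.6069 0.1296 0.1565]
```

View pics/w4.png

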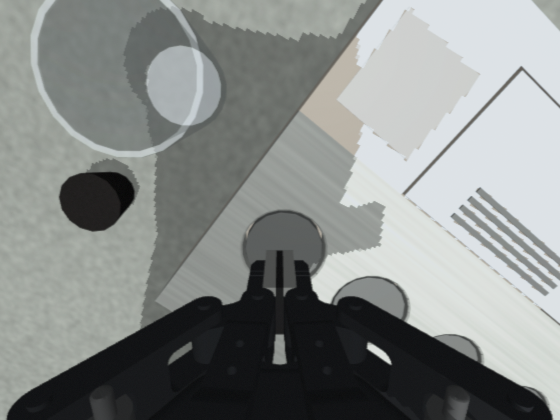

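The tips are over disc 1 (picture (284,245)), and the beaker and stopper are well clear. Going down to feel.

Emit:
apply_moves(delta_pos=[[0.1, -0.1, -1.0], [0, 0, -0.7], [0, 0, -0.2], [0, 0, -0.1], [0, 0, 0]], rot=[[0, 0, 0], [0, 0, 0], [0, 0, 0], [0, 0, 0], [0, 0, 0]], claw=[-1, -1, -1, -1, -1])

```text
time_s: 12.35
tool_pos: [0.5703, 0.1728, 0.0232]
orientation: [-0.007, 0.973, 0.232, -0.002]
force: [-0.2, -0.3, 1.0]
width: 0.0002
finger_force: 0.0
```

Emit:
apply_moves(delta_pos=[[0, 0, -0.1], [0, 0, 0]], rot=[[0, 0, 0], [0, 0, 0]], claw=[-1, -1])

```text
time_s: 12.55
tool_pos: [0.5704, 0.1729, 0.0224]
orientation: [-0.007, 0.973, 0.232, -0.002]
force: [-0.5, 1.0, -0.0]
width: -0.0
finger_force: 0.0
```

Emit:
apply_moves(delta_pos=[[0, 0, -0.1], [0, 0, -0.1], [0, 0, 0]], rot=[[0, 0, 0], [0, 0, 0], [0, 0, 0]], claw=[-1, -1, -1])

```text
time_s: 12.85
tool_pos: [0.5705, 0.1729, 0.0207]
orientation: [-0.007, 0.973, 0.232, -0.001]
force: [-0.3, -0.7, 4.4]
width: -0.0003
finger_force: 1.8
```

Emit:
apply_moves(delta_pos=[[0, 0, -0.1], [0, 0, 0]], rot=[[0, 0, 0], [0, 0, 0]], claw=[-1, -1])

```text
time_s: 13.05
tool_pos: [0.5705, 0.173, 0.0195]
orientation: [-0.007, 0.973, 0.232, -0.001]
force: [0.0, -0.8, 4.6]
width: 0.0001
finger_force: 2.2
```

Disc 1 gives at about 4.5 N, so it is the catch. Pressing it home to the stop.

Emit:
apply_moves(delta_pos=[[0, 0, -0.2], [0, 0, -0.2], [0, 0, -0.1], [0, 0, 0]], rot=[[0, 0, 0], [0, 0, 0], [0, 0, 0], [0, 0, 0]], claw=[-1, -1, -1, -1])

```text
time_s: 13.45
tool_pos: [0.5704, 0.1729, 0.0141]
orientation: [-0.007, 0.973, 0.232, -0.002]
force: [0.9, 0.4, 1.7]
width: 0.0003
finger_force: 1.1
```

Emit:
apply_moves(delta_pos=[[0, 0, -0.1], [0, 0, -0.1], [0, 0, 0]], rot=[[0, 0, 0], [0, 0, 0], [0, 0, 0]], claw=[-1, -1, -1])

```text
time_s: 13.75
tool_pos: [0.5705, 0.173, 0.0135]
orientation: [-0.007, 0.973, 0.232, -0.001]
force: [-2.2, -1.4, 12.2]
width: 0.0004
finger_force: 6.1
```

Emit:
apply_moves(delta_pos=[[0, 0, -0.1], [0, 0, 0], [0, 0, 0]], rot=[[0, 0, 0], [0, 0, 0], [0, 0, 0]], claw=[-1, -1, -1])

```text
time_s: 14.05
tool_pos: [0.5706, 0.173, 0.0134]
orientation: [-0.007, 0.973, 0.232, -0.001]
force: [-6.6, -2.3, 18.7]
width: -0.0001
finger_force: 9.4
```

Emit:
apply_moves(delta_pos=[[0, 0, 1.0], [0, 0, 3.0], [0, 0, 4.0], [-2.0, 0, 4.0], [-2.0, 0, 2.0]], rot=[[0, 0, 0], [0, 0, 0], [0, 0, 0], [0, 0, 0], [0, 0, 0]], claw=[-1, -1, -1, -1, -1])

```text
time_s: 14.55
tool_pos: [0.5305, 0.1731, 0.1543]
orientation: [-0.007, 0.973, 0.232, -0.001]
force: [0.0, 0.3, 0.2]
width: 0.0003
finger_force: 0.0
```

Emit:
apply_moves(delta_pos=[[-3, 0, 3], [-3, 0, 2], [-3, 0, 0], [0, 0, 0], [0, 0, 0]], rot=[[0, 0, 0], [0, 0, 0], [0, 0, 0], [0, 0, 0], [0, 0, 0]], claw=[-1, -1, -1, -1, -1])

```text
time_s: 15.05
tool_pos: [0.4401, 0.173, 0.2014]
orientation: [-0.007, 0.973, 0.232, -0.001]
force: [-0.1, 0.3, -1.1]
width: 0.0003
finger_force: 0.0
```

```bash
python3 - <<'E'
from h import *
o=bot.get_obs();print(o["time_s"],o["tool_pos"],o["force"])
snap("wrist","w5.png");heights()
E
```

```text
15.05 [0.44013379 0.17299968 0.20135594] [-0.06349051  0.26705167 -1.06378937]
hm 480 61 [0.6234 0.0725 0.076 ]
hr 501 82 [0.6179 0.0459 0.0765]
hl 458 39 [0.6284 0.0997 0.0766]
panel 415 133 [0.5502 0.0772 0.0502]
panel2 451 122 [0.5757 0.0518 0.0501]
d1 341 68 [0.5712 0.1729 0.0401]
d2 392 112 [0.5568 0.109  0.0487]
d3 438 154 [0.5441 0.0439 0.0482]
d4f 492 181 [ 0.5461 -0.0239  0.0481]
```

View pics/w5.png

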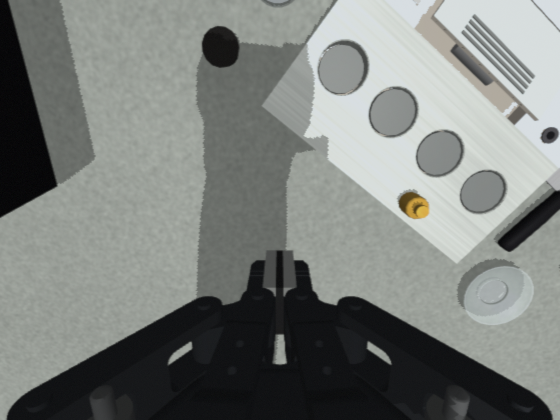

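The disc at (342,68) has its top at 40 mm, fully home. The hatch (upper right) is ajar at about 76 mm, the weight still stands at (415,205), and the arm is clear.

```bash
python3 -c "
from h import *
bot.get_image('wrist')
for r in bot.spot_point('weight','wrist')[:1]:print(world('wrist',r['position']).round(4))
print(bot.close_job())"
```

```text
[0.4857 0.0433 0.0476]
the job is handed in; nothing more can be done
None
```

The catch was the leftmost disc (+y end): I pressed it fully home (top at 40 mm), the hatch stands ajar (edge about 76 mm up), the weight has not moved, the arm is clear, and the job is handed in at about 15 s; along the way the fingertips once landed on the panel rim by that disc (about 21 N) when joint 6 hit its limit.

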